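# Bring the lathe up and inch its spindle from the control boxes

## Robot

A 7-joint arm with a two-finger parallel gripper is mounted at the origin on a cart in front of the work surface, level with it; the furniture and walls round the work are solid. World frame = base frame: x ahead of the robot, y to its left, z up, the work surface at z = 0. Lengths are in m, angles in rad, forces in N, time in s.
With the tool pointing down it reaches from about 0.4 to 0.85 m from the base axis. Payload 4.4 kg.
Tool frame: the origin (TCP) lies at the very end of the fingers, on their centre line; the grasp point (between the pads) lies env.pinch_z behind it (env.pinch_z is the distance from the TCP to the grasp point, in m); y points along the fingers, z is the direction in which the jaws open and shut, and the axes are right-handed (so a half turn about y gives the same grasp; the last joint's range is limited). The gripper opens to 94 mm and grips with 3 to 60 N. Pads are 16 mm wide; open, the fingers measure 119 mm over their backs; the gripper's body (75 mm by 177 mm) begins 78 mm behind the grasp point.
Start: joints at [1.089, 0.628, 0.038, 1.517, -0.027, 0.996, -0.02], TCP at [0.263, -0.595, 0.205] pointing down, gripper open.
Joint ranges: [-3.06, 3.06], [-0.37, 2.12], [-1.25, 1.32], [0.18, 2.47], [-1.1, 4.24], [0.23, 1.98], [-2.94, 2.94]. Speed limits (rad/s): [2.57, 2.57, 3.14, 3.14, 3.14, 3.14, 3.14].

## Interface

Orientations are given as a rotation vector (axis times angle).
In Python, from workcell import env gives the robot as it stands.
- The arm moves only by the shell command python3 -m jog 'ROWS' [FORCE]. ROWS is JSON, a list of rows, each an object of numbers: "x", "y", "z": the shift along the tool's x, y, z in cm; "yaw": the turn about the tool's y in rad; "gripper": the opening, from 0 (shut) to 1 (fully open). A call has 1 to 10 rows; each row shifts and turns the commanded pose from where the row before left it, along the tool's axes as they then stand; what a row does not reach is not made up. A row lasts 1/12 s, in which the tool goes at most 41.7 mm and 7.16 degrees, less where a joint would pass 70% of its speed; a pose out of reach is approached as far as the arm can. A call is refused whole if a number of a shift passes 4.17 or a number of a turn 0.125, either way. A call with a gripper value outside its range is refused whole. The fingers move at their own pace and stop on an object; FORCE is the grip in N (left out, the last holds). Time passes only in rows, so rows that do not move let the fingers close. It gives the time, the measured TCP pose, the force and the opening at its end, in the units of the state.
- env.sense(): the state, without advancing time (a new reading comes with each control period).
- env.get_image(name): name is "scene" or "top" or "wrist"; returns a dict with "img" (400x640x3 uint8, red, green, blue), "mtx" (3x3 intrinsics, pixels), "R" (3x3) and "t" (3): a world point X has camera coordinates R X + t; the wrist camera has in their place "mount" (4x4, takes a point from camera to tool coordinates, whose origin is the TCP and whose axes are the tool frame's). Camera axes: x right, y down, z forward; pixel columns grow to the right and rows downward; lengths in m; the calibration is good to about 2 mm. A picture is of the moment at which its call begins: read the wrist's pose just before it. There is no depth.
- env.close_job(): hands the job in, once; it reports no verdict.
The state is a dict: "time_s": time; "qpos": joint angles; "dq": joint speeds; "tau": joint torques, N m; "tcp_pos": TCP position; "tcp_rot": TCP orientation; "force": force on the tool from outside, world axes, zero at the start; "wrist_torque": the same for the moment, N m; "finger_gap": finger opening in m.
Only numpy, scipy, OpenCV 4.12 (cv2) and the standard library are available. Lean on these libraries where they do the work, as an engineer would, in place of code of your own. Each camera call takes 0.05 s, during which the arm holds its last target.

## Task

Start the turning lathe from the control boxes on the bench, using only your fingertips: first tip the rocker fully over by pressing down its raised end, next push the small round knob fully in, then press the long bar fully down and finish while still holding it down. Leave the mushroom-shaped stop button and the loose parts alone, and do not lift the boxes or push them out of place.

Things in the scene. Friction and masses are not known exactly. Their poses are not given: they have to be found in the camera images.
- rocker_box: grey die-cast control box, loose on the bench on four rubber feet, about 0.9 kg, 46 mm high to its lid; origin at the centre of its underside, z up; 100 x 70 mm (x, y), carries the rocker; any yaw
- rocker_end (a point): press point on the upper face of the black rocker plate (64 x 30 x 8 mm), 24 mm from its pivot towards the box's +x side, 8 mm short of the plate's end. This is the raised end at the start, about 69 mm above the bench; fully over it is about 12 mm lower. It moves with the rocker. The pivot is over the box's centre, 59 mm above the bench
- rocker (a joint): rocker angle (rad): 0 to 0.05 at the start (raised end up), 0.52 with that end fully down; about 2 to 4 N at the press point moves it and it stays where it is left
- knob_box: grey die-cast control box, loose on the bench on four rubber feet, about 0.9 kg, 46 mm high to its lid; origin at the centre of its underside, z up; 80 x 80 mm, carries the push knob
- knob_top (a point): centre of the flat top of the black push knob, a 26 mm wide cylinder over a 36 mm wide flat steel collar; top 78 to 80 mm above the bench at the start, 68 mm when fully in
- knob (a joint): travel of the knob (m): 0 to 0.002 at the start, 0.012 fully in; about 3.5 N moves it down and it stays where it is left
- bar_box: grey die-cast control box, loose on the bench on four rubber feet, about 0.9 kg, 46 mm high to its lid; origin at the centre of its underside, z up; 66 x 120 mm (x, y), carries the long bar
- bar_top (a point): centre of the flat top of the black bar key, 24 mm (box x) by 88 mm (box y); 66 mm above the bench when up, 59 mm when fully down
- bar (a joint): travel of the bar (m): 0 up, 0.007 fully down; it springs back up when released and takes 2 N at first, 6 N at the bottom
- stop_box: grey die-cast control box, loose on the bench on four rubber feet, about 0.9 kg, 46 mm high to its lid; origin at the centre of its underside, z up; 80 x 80 mm, carries the mushroom stop
- stop_top (a point): centre of the top of the black mushroom-shaped stop button, domed head 58 mm wide, 83 mm above the bench; not to be pressed
- stop (a joint): travel of the stop button (m): 0 up, 0.006 pressed; springs back
- turned_chuck: loose turned wooden chuck with a waist, 68 mm wide, 60 mm high, behind the boxes; origin at the centre of its underside; leave alone
- stone_end_plug: loose white stone end plug with a broad round cap, 66 mm wide, 46 mm high, behind the boxes; origin at the centre of its underside; leave alone
Not all that is in view belongs to the job. Leave any green look-alike of the rocker_box alone.

How it is judged:
On the way, in this order (a step that is already met when the one before it is completed fails the run):
1. the rocker is tipped fully over (value of joint rocker above 0.42 rad), for 0.2 s.
2. the round knob is pushed fully in (value of joint rocker above 0.42 rad and value of joint knob above 0.01 m), for 0.2 s.
3. the fingers hold the long bar down (all of step 2 and value of joint bar above 0.005 m and contact force between the fingers and bar_box above 1 N), for 0.3 s.
At the end, for the whole second after the job is handed in: the rocker is over (beyond 0.42 rad of 0.52), the knob is in (beyond 10 of 12 mm), the robot's fingers still press the bar (beyond 5 of 7 mm, more than 1 N); the stop button is up, every box within 30 mm and every loose part within 20 mm of where it stood (all of step 3 and value of joint stop below 0.002 m and distance of each of rocker_box, knob_box, bar_box, stop_box from where it was at the start of the episode below 0.03 m and distance of each of turned_chuck, stone_end_plug from where it was at the start of the episode below 0.02 m); the arm keeps its last pose, push and grip.
It fails at once if the knob is pushed in before the rocker is over (value of joint knob above 0.006 m and value of joint rocker below 0.42 rad).
It fails at once if the bar is pressed before the rocker is over and the knob is in (value of joint bar above 0.003 m and (value of joint rocker below 0.42 rad or value of joint knob below 0.01 m)).
It fails at once if the stop button is pressed (value of joint stop above 0.003 m).
It fails at once if a control box is lifted, tipped or pushed out of place (height (world z) of any of rocker_box, knob_box, bar_box, stop_box above 0.01 m or angle between any of rocker_box, knob_box, bar_box, stop_box's own z axis and vertical above 0.2 rad or distance of any of rocker_box, knob_box, bar_box, stop_box from where it was at the start of the episode above 0.03 m).
It fails at once if a loose part is moved (distance of any of turned_chuck, stone_end_plug from where it was at the start of the episode above 0.02 m).
It also fails if it takes over 51 s, if anything falls off the work surface, if the arm or the gripper's body presses on something with over 40 N, if the wrist force passes 120 N, or if a joint passes its speed limit or range.

## Working session

There is one attempt and no reset: what is moved stays moved. The work goes in short steps, Python scripts to look and compute and a shell command to move; the robot and the scene stay as the last step left them, time stands still between calls to the robot, and variables do not carry over. Pictures are saved under pics/ and viewed, and the job is handed in when it is done.

```bash
mkdir -p pics; ls; python3 - <<'E'
from workcell import env
import cv2,numpy as np
s=env.sense(); print(s['time_s'],s['tcp_pos'],s['tcp_rot'],s['force'],s['finger_gap'],env.pinch_z)
for n in ['scene','top','wrist']:
    d=env.get_image(n); cv2.imwrite(f'pics/a_{n}.png',d['img'][:,:,::-1])
    np.savez(f'cal_{n}.npz',**d)
    print(n,{k:np.round(v,4).tolist() for k,v in d.items() if k!='img'})
E
```

```text
pics
0.0 [ 0.26231472 -0.59400075  0.20458933] [-0.4206758   1.99422919 -1.99059148] [-0.76615252 -0.01638199  0.05178716] 0.09420941464881363 0.0188
scene {'mtx': [[421.1803, 0.0, 317.2776], [0.0, 421.1803, 195.5702], [0.0, 0.0, 1.0]], 'R': [[-0.7414, -0.671, -0.0079], [-0.3926, 0.4432, -0.8059], [0.5443, -0.5944, -0.592]], 't': [0.4702, 0.3446, 0.7628]}
top {'mtx': [[400.922, 0.0, 328.5394], [0.0, 400.922, 190.4265], [0.0, 0.0, 1.0]], 'R': [[-0.0049, -0.9995, 0.0305], [-0.9807, -0.0011, -0.1955], [0.1954, -0.0309, -0.9802]], 't': [-0.0414, 0.6397, 0.8181]}
wrist {'mtx': [[279.5661, 0.0, 319.9966], [0.0, 279.5661, 197.9681], [0.0, 0.0, 1.0]], 'mount': [[0.0004, 0.9679, 0.2514, -0.0738], [0.0005, -0.2514, 0.9679, -0.1788], [1.0, -0.0003, -0.0006, -0.0008], [0.0, 0.0, 0.0, 1.0]]}
```

View pics/a_scene.png

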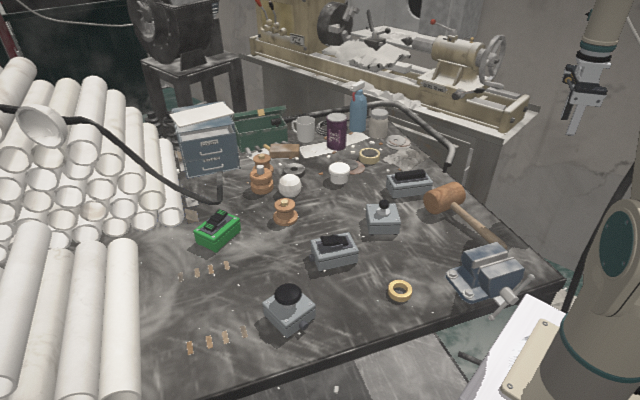

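View pics/a_top.png

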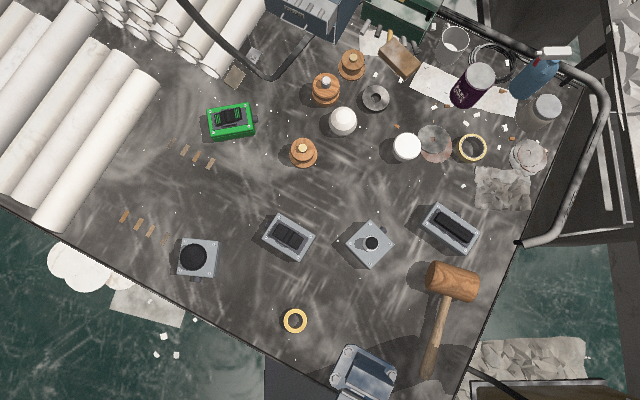

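View pics/a_wrist.png

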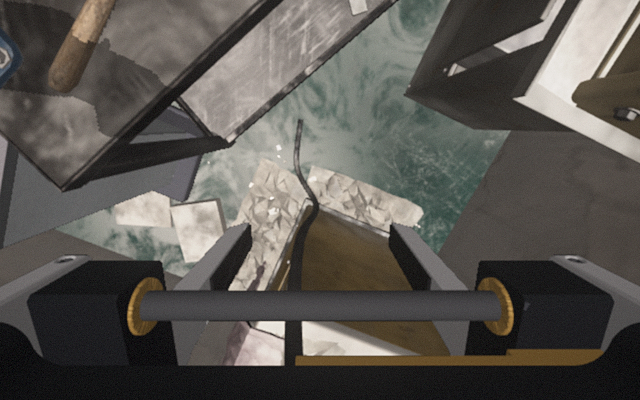

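The top view shows, left to right, the mushroom stop at (193,257), the grey rocker box at (288,237), the knob at (371,242) and the bar at (450,227). There are two rocker candidates: the grey box at (288,237) and the green one at (232,120). The grey one fits the description. I'll enlarge to confirm and measure.

```bash
python3 - <<'E'
import cv2,numpy as np
a=cv2.imread('pics/a_top.png'); b=cv2.imread('pics/a_scene.png')
c=cv2.resize(a[195:285,250:330],None,fx=5,fy=5,interpolation=cv2.INTER_CUBIC)
d=cv2.resize(b[220:280,300:370],None,fx=5.6,fy=5.6,interpolation=cv2.INTER_CUBIC)
h=max(c.shape[0],d.shape[0])
c=cv2.copyMakeBorder(c,0,h-c.shape[0],0,0,0);d=cv2.copyMakeBorder(d,0,h-d.shape[0],0,0,0)
cv2.imwrite('pics/b1.png',np.hstack([c,d]))
c=cv2.resize(a[190:280,335:485],None,fx=5.3,fy=5.3,interpolation=cv2.INTER_CUBIC)
cv2.imwrite('pics/b2.png',c)
E
```

```text
(no output)
```

View pics/b1.png

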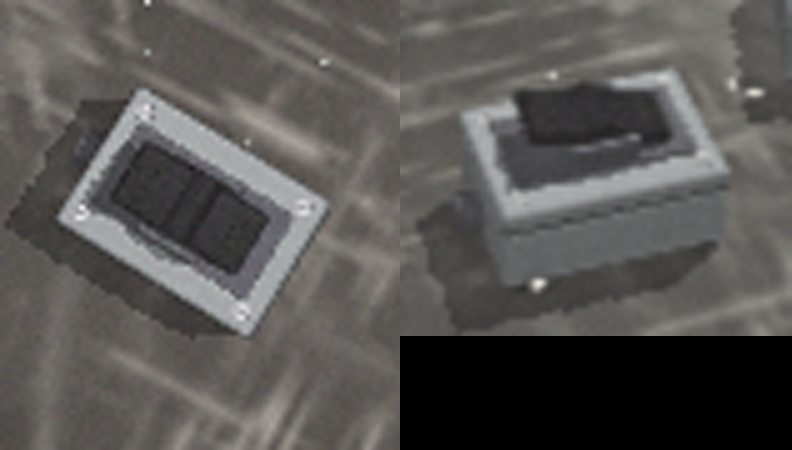

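View pics/b2.png

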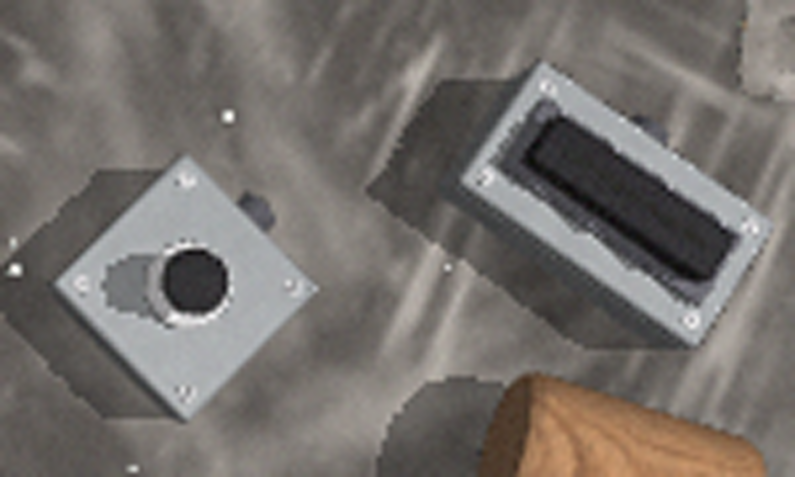

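The grey rocker box is confirmed: grey lid, rocker about (288,236), scene (333,243). In the scene view its left end looks like the raised one. I'll check that by projecting a model.

```bash
cat > h.py <<'E'
import numpy as np,cv2
def cal(n): return dict(np.load(f'cal_{n}.npz'))
T=cal('top');S=cal('scene')
def back(c,u,v,z):
    d=c['R'].T@np.linalg.solve(c['mtx'],[u,v,1.]); o=-c['R'].T@c['t']
    return o+d*(z-o[2])/d[2]
def proj(c,X):
    p=(np.atleast_2d(X)@c['R'].T+c['t'])@c['mtx'].T
    return p[:,:2]/p[:,2:]
E
python3 - <<'E'
from h import *
def box(cs,f,o):
    P=np.array([back(T,o[0]+u/f,o[1]+v/f,.046) for u,v in cs]); 
    print('ctr',P.mean(0).round(4),'sides',[round(np.linalg.norm(P[i]-P[(i+1)%4]),4) for i in range(4)])
    l=[P[(i+1)%4]-P[i] for i in range(4)]
    for q in l: print('  ang',round(np.arctan2(q[1],q[0]),3),end='')
    print();return P
R=box([(138,88),(328,207),(248,335),(60,217)],5,(250,195))
K=box([(185,155),(318,290),(187,422),(55,286)],5.3,(335,190))
B=box([(543,62),(770,222),(697,347),(460,180)],5.3,(335,190))
print('knob',back(T,335+195/5.3,190+282/5.3,.079))
print('bar',back(T,335+632/5.3,190+200/5.3,.066))
print('stop',back(T,193,257,.083))
# rocker hypotheses
c=R.mean(0); ax=(R[1]-R[0])+(R[2]-R[3]); ax/=np.linalg.norm(ax); ax[2]=0
n=np.array([-ax[1],ax[0],0]); z=np.array([0,0,1.])
rows=[]
for sg in(1,-1):
    a=sg*.26; X=ax*np.cos(a)+z*np.sin(a); Z=-ax*np.sin(a)+z*np.cos(a)
    o=np.array([c[0],c[1],.063-.008*0])
    pts=[o+X*i*.032+n*j*.015 for i,j in((1,1),(1,-1),(-1,-1),(-1,1))]
    ims=[]
    for cam,nm,w in((T,'top',(250,195,80,70)),(S,'scene',(300,215,80,70))):
        im=cv2.resize(cv2.imread(f'pics/a_{nm}.png')[w[1]:w[1]+w[3],w[0]:w[0]+w[2]],None,fx=4.9,fy=4.2*4.9/4.2,interpolation=cv2.INTER_CUBIC)
        p=(proj(cam,np.array(pts))-w[:2]+.5)*4.9
        cv2.polylines(im,[p.astype(int).reshape(-1,1,2)],True,(0,0,255),1); ims.append(im)
    rows.append(np.hstack(ims))
    print(sg,'raised end dir',(sg*ax).round(3),'press pt',(o+X*.024*sg).round(4))
cv2.imwrite('pics/c1.png',cv2.resize(np.vstack(rows),(680,600)))
E
```

```text
ctr [0.5387 0.0446 0.046 ] sides [np.float64(0.0992), np.float64(0.065), np.float64(0.0969), np.float64(0.0655)]
  ang -2.131  ang 2.582  ang 1.016  ang -0.524
ctr [ 0.5229 -0.1339  0.046 ] sides [np.float64(0.078), np.float64(0.0773), np.float64(0.0769), np.float64(0.0775)]
  ang -2.378  ang 2.334  ang 0.767  ang -0.794
ctr [ 0.558  -0.3162  0.046 ] sides [np.float64(0.1146), np.float64(0.0623), np.float64(0.1181), np.float64(0.063)]
  ang -2.207  ang 2.55  ang 0.941  ang -0.649
knob [ 0.52296065 -0.132995    0.079     ]
bar [ 0.55671934 -0.31566716  0.066     ]
stop [0.49553857 0.23814349 0.083     ]
1 raised end dir [-0.529 -0.849  0.   ] press pt [0.5264 0.0249 0.0692]
-1 raised end dir [ 0.529  0.849 -0.   ] press pt [0.551  0.0643 0.0692]
```

View pics/c1.png

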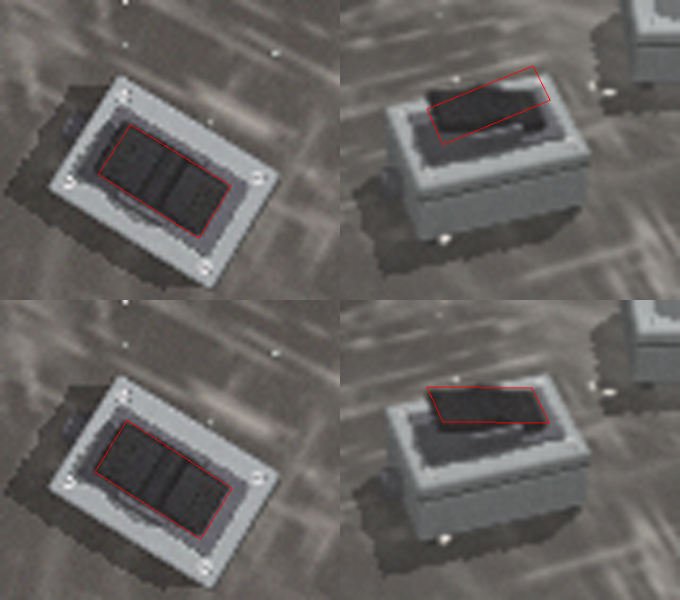

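Only the second hypothesis fits the scene view, so the raised end points along (+0.53,+0.85). The press point is about (0.551, 0.064, 0.069), which agrees with the stated 69 mm height. Next I'll work out the moves in tool axes.

```bash
cat >> h.py <<'E'
from scipy.spatial.transform import Rotation as Ro
def go(target,xdir=None):
    from workcell import env
    s=env.sense(); M=Ro.from_rotvec(s['tcp_rot']).as_matrix()
    p=np.array(s['tcp_pos']); d=M.T@(np.array(target)-p)*100
    print('t',round(s['time_s'],2),'tcp',p.round(4),'F',np.round(s['force'],2),'gap',round(s['finger_gap'],4))
    print('x axis ang',round(np.arctan2(M[1,0],M[0,0]),3),'z axis ang',round(np.arctan2(M[1,2],M[0,2]),3),'y',M[:,1].round(3))
    print('shift cm x,y,z',d.round(2))
E
python3 -c "
from h import *
go([.551,.064,.16])"
```

```text
t 0.15 tcp [ 0.2624 -0.5942  0.2048] F [ 0.03 -0.24 -0.25] gap 0.0943
x axis ang -2.726 z axis ang -1.155 y [-0.001  0.001 -1.   ]
shift cm x,y,z [-52.99   4.55 -48.55]
```

```bash
python3 -m jog '[{"x":-2.9,"z":-2.6,"gripper":0},{"x":-2.9,"z":-2.6,"gripper":0},{"x":-2.9,"z":-2.6,"gripper":0},{"x":-2.9,"z":-2.6,"gripper":0},{"x":-2.9,"z":-2.6,"gripper":0},{"x":-2.9,"z":-2.6,"gripper":0},{"x":-2.9,"z":-2.6,"gripper":0},{"x":-2.9,"z":-2.6,"gripper":0},{"x":-2.9,"z":-2.6,"gripper":0}]' 20; python3 -c "
from h import *
go([.551,.064,.16])"
```

```text
t 0.15 tcp [ 0.2624 -0.5942  0.2048] F [ 0.03 -0.24 -0.25] gap 0.0943
x axis ang -2.726 z axis ang -1.155 y [-0.001  0.001 -1.   ]
shift cm x,y,z [-52.99   4.55 -48.55]invalid input
```

```bash
python3 -m jog '[{"x":-2.9,"y":0.0,"z":-2.6,"yaw":0.0,"gripper":0.0}]' 20; python3 -m jog --help | head -20
```

```text
time_s: 0.23
tcp_pos: [0.2731, -0.5653, 0.2047]
tcp_rot: [-0.417, 1.995, -2.005]
force: [-1.0, -0.3, 0.8]
finger_gap: 0.0906invalid input: not JSON, or not a number
```

All fields are needed, or they must be floats, so I'll write every row that way. I'm adding the yaw (−0.6 total) too.

```bash
python3 -m jog '[{"x":-2.9,"y":0.0,"z":-2.6,"yaw":0.0,"gripper":0.0},{"x":-2.9,"y":0.0,"z":-2.6,"yaw":0.0,"gripper":0.0},{"x":-2.9,"y":0.0,"z":-2.6,"yaw":0.0,"gripper":0.0},{"x":-2.9,"y":0.0,"z":-2.6,"yaw":0.0,"gripper":0.0},{"x":-2.9,"y":0.0,"z":-2.6,"yaw":0.0,"gripper":0.0},{"x":-2.9,"y":0.0,"z":-2.6,"yaw":0.0,"gripper":0.0},{"x":-2.9,"y":0.0,"z":-2.6,"yaw":0.0,"gripper":0.0},{"x":-2.9,"y":0.0,"z":-2.6,"yaw":0.0,"gripper":0.0},{"x":-2.9,"y":0.0,"z":-2.6,"yaw":0.0,"gripper":0.0},{"x":-2.9,"y":0.0,"z":-2.6,"yaw":0.0,"gripper":0.0}]'; python3 -c "
from h import *
go([.551,.064,.16])"
```

```text
time_s: 1.07
tcp_pos: [0.4392, -0.2023, 0.2055]
tcp_rot: [-0.42, 1.992, -1.992]
force: [1.2, -0.8, 0.2]
finger_gap: 0.0242
t 1.07 tcp [ 0.4392 -0.2023  0.2055] F [ 1.23 -0.83  0.21] gap 0.0242
x axis ang -2.726 z axis ang -1.155 y [-0. -0. -1.]
shift cm x,y,z [-20.98   4.55 -19.85]
```

```bash
python3 -m jog '[{"x":-2.9,"y":0.0,"z":-2.6,"yaw":0.0,"gripper":0.0},{"x":-2.9,"y":0.0,"z":-2.6,"yaw":0.0,"gripper":0.0},{"x":-2.9,"y":0.0,"z":-2.6,"yaw":0.0,"gripper":0.0},{"x":-2.9,"y":0.0,"z":-2.6,"yaw":0.0,"gripper":0.0},{"x":-2.5,"y":0.0,"z":-2.5,"yaw":0.0,"gripper":0.0},{"x":0.0,"y":0.0,"z":0.0,"yaw":-0.12,"gripper":0.0},{"x":0.0,"y":0.0,"z":0.0,"yaw":-0.12,"gripper":0.0},{"x":0.0,"y":0.0,"z":0.0,"yaw":-0.12,"gripper":0.0},{"x":0.0,"y":0.0,"z":0.0,"yaw":-0.12,"gripper":0.0},{"x":0.0,"y":0.0,"z":0.0,"yaw":-0.12,"gripper":0.0}]'; python3 -m jog '[{"x":0.0,"y":2.0,"z":0.0,"yaw":0.0,"gripper":0.0},{"x":0.0,"y":2.0,"z":0.0,"yaw":0.0,"gripper":0.0},{"x":0.0,"y":0.0,"z":0.0,"yaw":0.0,"gripper":0.0}]'; python3 -c "
from h import *
go([.551,.064,.09])"
```

```text
time_s: 1.9
tcp_pos: [0.5156, -0.029, 0.2053]
tcp_rot: [-0.898, 1.601, -1.601]
force: [-0.4, -0.4, -0.1]
finger_gap: 0.0005
time_s: 2.15
tcp_pos: [0.5132, -0.0294, 0.1626]
tcp_rot: [-0.899, 1.61, -1.604]
force: [-1.0, -0.5, -0.4]
finger_gap: 0.0006
t 2.15 tcp [ 0.5132 -0.0294  0.1626] F [-0.97 -0.5  -0.42] gap 0.0006
x axis ang -2.126 z axis ang -0.555 y [-0.006  0.    -1.   ]
shift cm x,y,z [-9.95  7.24 -1.67]
```

```bash
python3 -m jog '[{"x":-3.3,"y":0.0,"z":-0.6,"yaw":0.0,"gripper":0.0},{"x":-3.3,"y":0.0,"z":-0.6,"yaw":0.0,"gripper":0.0},{"x":-3.3,"y":0.0,"z":-0.5,"yaw":0.0,"gripper":0.0},{"x":0.0,"y":3.0,"z":0.0,"yaw":0.0,"gripper":0.0},{"x":0.0,"y":3.0,"z":0.0,"yaw":0.0,"gripper":0.0},{"x":0.0,"y":0.0,"z":0.0,"yaw":0.0,"gripper":0.0},{"x":0.0,"y":0.0,"z":0.0,"yaw":0.0,"gripper":0.0}]'; python3 - <<'E'
from h import *
from workcell import env
go([.551,.064,.09])
ims=[]
for n in('scene','top','wrist'):
    i=env.get_image(n)['img'][:,:,::-1]; cv2.imwrite(f'pics/d_{n}.png',i); ims.append(i)
a=cv2.resize(ims[0][200:300,270:390],(480,400),interpolation=2);b=cv2.resize(ims[2],(320,200))
cv2.imwrite('pics/d.png',np.hstack([a,cv2.resize(ims[2][200:400,220:420],(300,400)) if 0 else cv2.resize(ims[2],(320,400))]))
E
```

```text
time_s: 2.73
tcp_pos: [0.5525, 0.0637, 0.1051]
tcp_rot: [-0.897, 1.607, -1.605]
force: [0.4, -1.4, -0.2]
finger_gap: 0.0003
t 2.73 tcp [0.5525 0.0637 0.1051] F [ 0.41 -1.37 -0.17] gap 0.0003
x axis ang -2.126 z axis ang -0.555 y [-0.003 -0.001 -1.   ]
shift cm x,y,z [ 0.04  1.51 -0.14]
```

View pics/d.png

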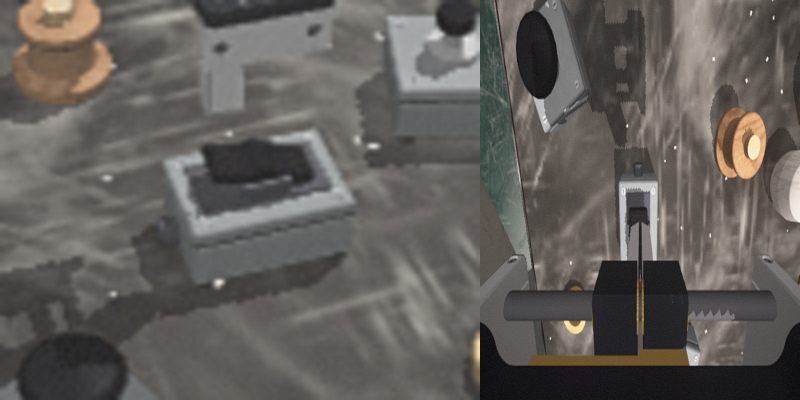

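View pics/d_wrist.png

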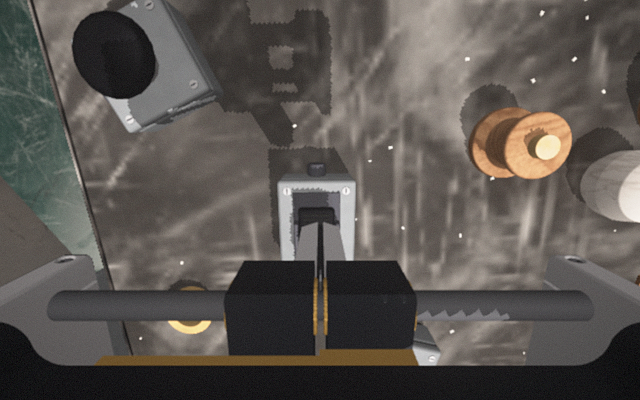

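The wrist view shows the closed tips centred across the rocker at (318,215), just inboard of its raised end. The stop at (113,55) is well clear. I'm lowering.

```bash
python3 -m jog '[{"x":0.0,"y":1.0,"z":0.0,"yaw":0.0,"gripper":0.0},{"x":0.0,"y":1.0,"z":0.0,"yaw":0.0,"gripper":0.0},{"x":0.0,"y":0.5,"z":0.0,"yaw":0.0,"gripper":0.0},{"x":0.0,"y":0.3,"z":0.0,"yaw":0.0,"gripper":0.0},{"x":0.0,"y":0.3,"z":0.0,"yaw":0.0,"gripper":0.0},{"x":0.0,"y":0.3,"z":0.0,"yaw":0.0,"gripper":0.0},{"x":0.0,"y":0.0,"z":0.0,"yaw":0.0,"gripper":0.0}]'; python3 -m jog '[{"x":0.0,"y":0.3,"z":0.0,"yaw":0.0,"gripper":0.0},{"x":0.0,"y":0.3,"z":0.0,"yaw":0.0,"gripper":0.0},{"x":0.0,"y":0.0,"z":0.0,"yaw":0.0,"gripper":0.0}]'; python3 -m jog '[{"x":0.0,"y":0.2,"z":0.0,"yaw":0.0,"gripper":0.0},{"x":0.0,"y":0.2,"z":0.0,"yaw":0.0,"gripper":0.0},{"x":0.0,"y":0.0,"z":0.0,"yaw":0.0,"gripper":0.0}]'; python3 -m jog '[{"x":0.0,"y":0.2,"z":0.0,"yaw":0.0,"gripper":0.0},{"x":0.0,"y":0.0,"z":0.0,"yaw":0.0,"gripper":0.0}]'
```

```text
time_s: 3.47
tcp_pos: [0.5534, 0.0639, 0.071]
tcp_rot: [-0.894, 1.605, -1.605]
force: [-0.1, 0.5, 0.4]
finger_gap: 0.0004
time_s: 3.72
tcp_pos: [0.5539, 0.0645, 0.0653]
tcp_rot: [-0.893, 1.605, -1.604]
force: [0.2, -0.6, 1.5]
finger_gap: 0.0006
time_s: 3.97
tcp_pos: [0.554, 0.0644, 0.0615]
tcp_rot: [-0.892, 1.605, -1.605]
force: [1.7, 1.3, 1.0]
finger_gap: 0.0004
time_s: 4.13
tcp_pos: [0.5541, 0.0644, 0.0595]
tcp_rot: [-0.892, 1.605, -1.605]
force: [1.5, 3.5, 2.9]
finger_gap: 0.0006
```

```bash
python3 -m jog '[{"x":0.0,"y":0.2,"z":0.0,"yaw":0.0,"gripper":0.0},{"x":0.0,"y":0.0,"z":0.0,"yaw":0.0,"gripper":0.0}]'; python3 -m jog '[{"x":0.0,"y":0.2,"z":0.0,"yaw":0.0,"gripper":0.0},{"x":0.0,"y":0.0,"z":0.0,"yaw":0.0,"gripper":0.0},{"x":0.0,"y":0.0,"z":0.0,"yaw":0.0,"gripper":0.0}]'
```

```text
time_s: 4.3
tcp_pos: [0.5542, 0.0644, 0.0584]
tcp_rot: [-0.892, 1.604, -1.605]
force: [0.2, 2.4, 12.1]
finger_gap: 0.0004
time_s: 4.55
tcp_pos: [0.5543, 0.0644, 0.058]
tcp_rot: [-0.891, 1.604, -1.605]
force: [-2.3, 2.2, 23.6]
finger_gap: 0.0006
```

The force climbed to 24 N at z=58 mm, so the rocker is on its end stop. I'll retract to 16 cm and check.

```bash
python3 -m jog '[{"x":0.0,"y":-1.5,"z":0.0,"yaw":0.0,"gripper":0.0},{"x":0.0,"y":-3.0,"z":0.0,"yaw":0.0,"gripper":0.0},{"x":0.0,"y":-3.0,"z":0.0,"yaw":0.0,"gripper":0.0},{"x":0.0,"y":-2.5,"z":0.0,"yaw":0.0,"gripper":0.0},{"x":0.0,"y":0.0,"z":0.0,"yaw":0.0,"gripper":0.0},{"x":0.0,"y":0.0,"z":0.0,"yaw":0.0,"gripper":0.0}]'; python3 - <<'E'
from h import *
from workcell import env
go([.523,-.1335,.1])
i=env.get_image('scene')['img'][:,:,::-1]
c=np.array([.5387,.0446,.063]);ax=np.array([.529,.849,0]);n=np.array([-.849,.529,0]);z=np.array([0,0,1.])
o=[]
for a in(.26,-.26):
    X=ax*np.cos(a)+z*np.sin(a)
    pts=np.array([c+X*p*.032+n*q*.015 for p,q in((1,1),(1,-1),(-1,-1),(-1,1))])
    im=cv2.resize(i[215:285,300:380],None,fx=4.9,fy=4.9,interpolation=2)
    cv2.polylines(im,[((proj(S,pts)-(300,215)+.5)*4.9).astype(int).reshape(-1,1,2)],True,(0,0,255),1);o.append(im)
cv2.imwrite('pics/e.png',np.hstack(o))
E
```

```text
time_s: 5.05
tcp_pos: [0.5536, 0.063, 0.1562]
tcp_rot: [-0.892, 1.604, -1.607]
force: [-0.2, 0.8, -0.9]
finger_gap: 0.0005
t 5.05 tcp [0.5536 0.063  0.1562] F [-0.16  0.84 -0.87] gap 0.0005
x axis ang -2.127 z axis ang -0.556 y [ 0.001 -0.001 -1.   ]
shift cm x,y,z [18.3   5.63  7.77]
```

View pics/e.png

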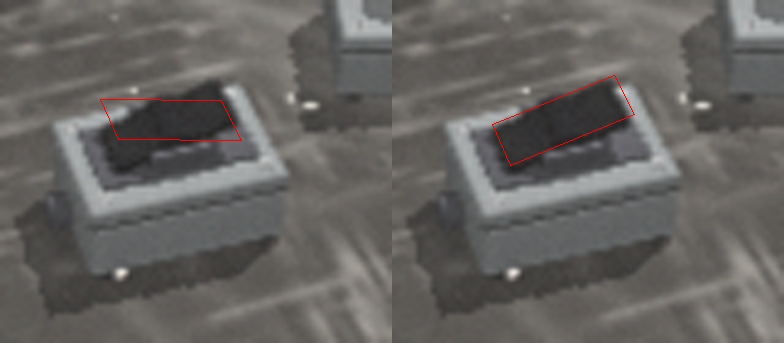

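The rocker is fully over: the −0.26 outline matches and the box has not moved. Now the knob, with a shift of x 18.3, z 7.8 cm at this height.

```bash
python3 -m jog '[{"x":3.3,"y":0.0,"z":1.4,"yaw":0.0,"gripper":0.0},{"x":3.3,"y":0.0,"z":1.4,"yaw":0.0,"gripper":0.0},{"x":3.3,"y":0.0,"z":1.4,"yaw":0.0,"gripper":0.0},{"x":3.3,"y":0.0,"z":1.4,"yaw":0.0,"gripper":0.0},{"x":3.3,"y":0.0,"z":1.4,"yaw":0.0,"gripper":0.0},{"x":1.8,"y":0.0,"z":0.8,"yaw":0.0,"gripper":0.0},{"x":0.0,"y":0.0,"z":0.0,"yaw":0.0,"gripper":0.0},{"x":0.0,"y":1.5,"z":0.0,"yaw":0.0,"gripper":0.0},{"x":0.0,"y":1.5,"z":0.0,"yaw":0.0,"gripper":0.0},{"x":0.0,"y":0.0,"z":0.0,"yaw":0.0,"gripper":0.0}]';  python3 - <<'E'
from h import *
from workcell import env
go([.523,-.1335,.1])
a=env.get_image('top')['img'][:,:,::-1];b=env.get_image('wrist')['img'][:,:,::-1];c=env.get_image('scene')['img'][:,:,::-1]
cv2.imwrite('pics/f.png',np.hstack([cv2.resize(c[170:250,340:440],(400,320),interpolation=2),cv2.resize(b[140:300,220:420],(400,320),interpolation=2)]))
E
```

```text
time_s: 5.93
tcp_pos: [0.5202, -0.1314, 0.1219]
tcp_rot: [-0.9, 1.611, -1.601]
force: [-1.2, -0.4, -0.5]
finger_gap: 0.0003
t 5.93 tcp [ 0.5202 -0.1314  0.1219] F [-1.25 -0.37 -0.52] gap 0.0003
x axis ang -2.125 z axis ang -0.554 y [-0.008  0.002 -1.   ]
shift cm x,y,z [0.03 2.18 0.36]
```

View pics/f.png

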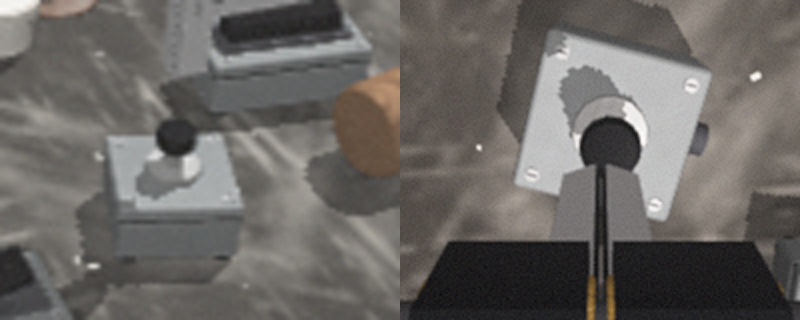

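In the wrist crop the knob (610,147) is slightly right of the finger line (600), so the fingers need to go about +0.3 cm in z. I'll correct that and lower.

```bash
python3 -m jog '[{"x":0.0,"y":1.0,"z":0.3,"yaw":0.0,"gripper":0.0},{"x":0.0,"y":1.0,"z":0.0,"yaw":0.0,"gripper":0.0},{"x":0.0,"y":0.5,"z":0.0,"yaw":0.0,"gripper":0.0},{"x":0.0,"y":0.0,"z":0.0,"yaw":0.0,"gripper":0.0},{"x":0.0,"y":0.0,"z":0.0,"yaw":0.0,"gripper":0.0}]';  python3 - <<'E'
from h import *
from workcell import env
go([.523,-.1335,.079])
b=env.get_image('wrist')['img'][:,:,::-1];c=env.get_image('scene')['img'][:,:,::-1]
cv2.imwrite('pics/g.png',np.hstack([cv2.resize(c[170:250,340:440],(400,320),interpolation=2),cv2.resize(b[140:300,220:420],(400,320),interpolation=2)]))
E
```

```text
time_s: 6.5
tcp_pos: [0.5255, -0.1341, 0.1]
tcp_rot: [-0.894, 1.606, -1.605]
force: [0.1, -0.7, -0.2]
finger_gap: 0.0005
t 6.5 tcp [ 0.5255 -0.1341  0.1   ] F [ 0.13 -0.66 -0.16] gap 0.0005
x axis ang -2.126 z axis ang -0.555 y [-0.001  0.    -1.   ]
shift cm x,y,z [ 0.08  2.1  -0.24]
```

View pics/g.png

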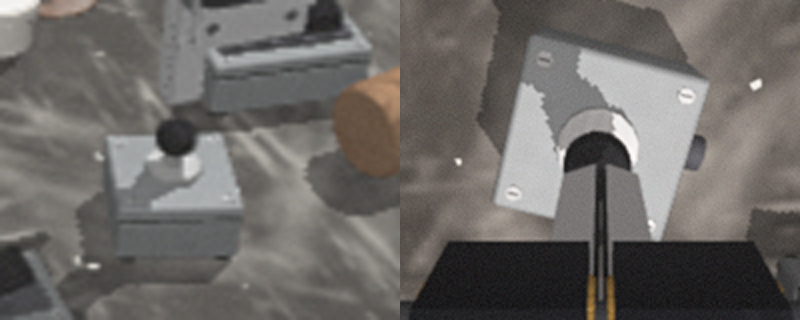

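The knob is now centred under the tips (598 against 600). Pressing.

```bash
python3 -m jog '[{"x":0.0,"y":0.6,"z":-0.1,"yaw":0.0,"gripper":0.0},{"x":0.0,"y":0.6,"z":0.0,"yaw":0.0,"gripper":0.0},{"x":0.0,"y":0.5,"z":0.0,"yaw":0.0,"gripper":0.0},{"x":0.0,"y":0.3,"z":0.0,"yaw":0.0,"gripper":0.0},{"x":0.0,"y":0.3,"z":0.0,"yaw":0.0,"gripper":0.0},{"x":0.0,"y":0.0,"z":0.0,"yaw":0.0,"gripper":0.0}]'; python3 -m jog '[{"x":0.0,"y":0.3,"z":0.0,"yaw":0.0,"gripper":0.0},{"x":0.0,"y":0.3,"z":0.0,"yaw":0.0,"gripper":0.0},{"x":0.0,"y":0.0,"z":0.0,"yaw":0.0,"gripper":0.0}]'; python3 -m jog '[{"x":0.0,"y":0.2,"z":0.0,"yaw":0.0,"gripper":0.0},{"x":0.0,"y":0.2,"z":0.0,"yaw":0.0,"gripper":0.0},{"x":0.0,"y":0.0,"z":0.0,"yaw":0.0,"gripper":0.0},{"x":0.0,"y":0.0,"z":0.0,"yaw":0.0,"gripper":0.0}]'
```

```text
time_s: 7.1
tcp_pos: [0.5248, -0.1337, 0.0769]
tcp_rot: [-0.894, 1.606, -1.605]
force: [0.2, 0.5, -0.7]
finger_gap: 0.0006
time_s: 7.35
tcp_pos: [0.5251, -0.1337, 0.0712]
tcp_rot: [-0.893, 1.605, -1.605]
force: [0.1, 0.7, -0.3]
finger_gap: 0.0002
time_s: 7.68
tcp_pos: [0.5253, -0.1338, 0.0682]
tcp_rot: [-0.893, 1.605, -1.605]
force: [-1.6, 0.5, 9.5]
finger_gap: 0.0003
```

```bash
python3 -m jog '[{"x":0.0,"y":0.1,"z":0.0,"yaw":0.0,"gripper":0.0},{"x":0.0,"y":0.0,"z":0.0,"yaw":0.0,"gripper":0.0},{"x":0.0,"y":0.0,"z":0.0,"yaw":0.0,"gripper":0.0},{"x":0.0,"y":0.0,"z":0.0,"yaw":0.0,"gripper":0.0}]';python3 -m jog '[{"x":0.0,"y":-1.0,"z":0.0,"yaw":0.0,"gripper":0.0},{"x":0.0,"y":-3.0,"z":0.0,"yaw":0.0,"gripper":0.0},{"x":0.0,"y":-3.0,"z":0.0,"yaw":0.0,"gripper":0.0},{"x":0.0,"y":-1.0,"z":0.0,"yaw":0.0,"gripper":0.0},{"x":0.0,"y":0.0,"z":0.0,"yaw":0.0,"gripper":0.0}]';  python3 - <<'E'
from h import *
from workcell import env
go([.557,-.3157,.1])
c=env.get_image('scene')['img'][:,:,::-1]; a=cv2.imread('pics/a_scene.png')
cv2.imwrite('pics/i.png',np.hstack([cv2.resize(k[160:250,340:440],(390,350),interpolation=2) for k in(a,c)]))
E
```

```text
time_s: 8.02
tcp_pos: [0.5253, -0.1338, 0.0681]
tcp_rot: [-0.893, 1.604, -1.606]
force: [-4.0, 0.4, 17.2]
finger_gap: 0.0005
time_s: 8.43
tcp_pos: [0.5272, -0.1342, 0.149]
tcp_rot: [-0.888, 1.601, -1.608]
force: [1.2, -0.8, -0.4]
finger_gap: 0.0007
t 8.43 tcp [ 0.5272 -0.1342  0.149 ] F [ 1.17 -0.84 -0.44] gap 0.0007
x axis ang -2.126 z axis ang -0.555 y [ 0.006 -0.001 -1.   ]
shift cm x,y,z [13.86  4.94 12.07]
```

View pics/i.png

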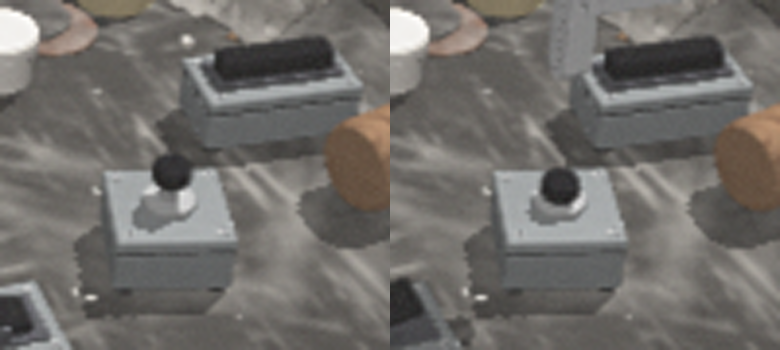

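The knob is fully in: it stopped at 68.1 mm with 17 N, it sits visibly lower, and the box hasn't moved. Next, over to the bar.

```bash
python3 -m jog '[{"x":2.8,"y":0.0,"z":2.4,"yaw":0.0,"gripper":0.0},{"x":2.8,"y":0.0,"z":2.4,"yaw":0.0,"gripper":0.0},{"x":2.8,"y":0.0,"z":2.4,"yaw":0.0,"gripper":0.0},{"x":2.8,"y":0.0,"z":2.4,"yaw":0.0,"gripper":0.0},{"x":2.7,"y":0.0,"z":2.4,"yaw":0.0,"gripper":0.0},{"x":0.0,"y":0.0,"z":0.0,"yaw":0.0,"gripper":0.0},{"x":0.0,"y":2.5,"z":0.0,"yaw":0.0,"gripper":0.0},{"x":0.0,"y":2.0,"z":0.0,"yaw":0.0,"gripper":0.0},{"x":0.0,"y":0.0,"z":0.0,"yaw":0.0,"gripper":0.0},{"x":0.0,"y":0.0,"z":0.0,"yaw":0.0,"gripper":0.0}]';  python3 - <<'E'
from h import *
from workcell import env
go([.557,-.3157,.066])
b=env.get_image('wrist')['img'][:,:,::-1];c=env.get_image('scene')['img'][:,:,::-1]
cv2.imwrite('pics/j.png',np.hstack([cv2.resize(c[140:220,360:460],(400,320),interpolation=2),cv2.resize(b[140:300,220:420],(400,320),interpolation=2)]))
E
```

```text
time_s: 9.32
tcp_pos: [0.5521, -0.314, 0.099]
tcp_rot: [-0.897, 1.61, -1.602]
force: [0.7, -0.2, 0.9]
finger_gap: 0.0005
t 9.32 tcp [ 0.5521 -0.314   0.099 ] F [ 0.69 -0.2   0.87] gap 0.0005
x axis ang -2.126 z axis ang -0.555 y [-0.005  0.002 -1.   ]
shift cm x,y,z [-0.12  3.29  0.53]
```

View pics/j.png

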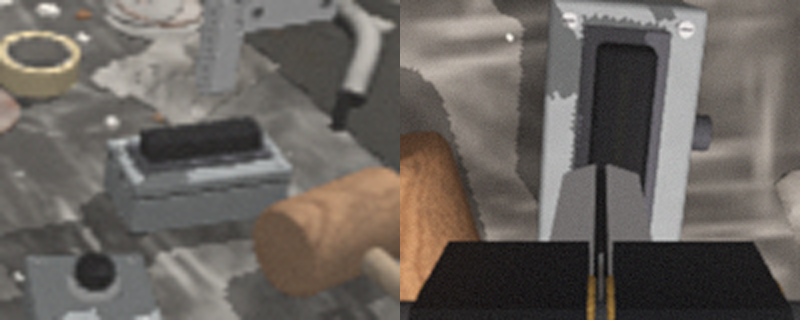

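The bar (625,110 in the crop) is about 5 mm right of the finger line, matching the computed +0.5 cm in z. Correcting and pressing down gently.

```bash
python3 -m jog '[{"x":0.0,"y":0.0,"z":0.4,"yaw":0.0,"gripper":0.0},{"x":0.0,"y":1.0,"z":0.0,"yaw":0.0,"gripper":0.0},{"x":0.0,"y":1.0,"z":0.0,"yaw":0.0,"gripper":0.0},{"x":0.0,"y":0.7,"z":0.0,"yaw":0.0,"gripper":0.0},{"x":0.0,"y":0.0,"z":0.0,"yaw":0.0,"gripper":0.0}]'; python3 -m jog '[{"x":0.0,"y":0.3,"z":0.0,"yaw":0.0,"gripper":0.0},{"x":0.0,"y":0.3,"z":0.0,"yaw":0.0,"gripper":0.0},{"x":0.0,"y":0.0,"z":0.0,"yaw":0.0,"gripper":0.0}]'; python3 -m jog '[{"x":0.0,"y":0.3,"z":0.0,"yaw":0.0,"gripper":0.0},{"x":0.0,"y":0.2,"z":0.0,"yaw":0.0,"gripper":0.0},{"x":0.0,"y":0.0,"z":0.0,"yaw":0.0,"gripper":0.0}]'
```

```text
time_s: 9.83
tcp_pos: [0.5557, -0.3165, 0.0723]
tcp_rot: [-0.896, 1.608, -1.603]
force: [-0.5, 0.2, 0.1]
finger_gap: 0.0004
time_s: 10.08
tcp_pos: [0.5569, -0.3171, 0.068]
tcp_rot: [-0.894, 1.606, -1.605]
force: [0.2, -0.2, -0.3]
finger_gap: 0.0003
time_s: 10.33
tcp_pos: [0.5576, -0.3174, 0.0637]
tcp_rot: [-0.893, 1.604, -1.606]
force: [-0.2, 0.1, 3.1]
finger_gap: 0.0005
```

```bash
python3 -m jog '[{"x":0.0,"y":0.2,"z":0.0,"yaw":0.0,"gripper":0.0},{"x":0.0,"y":0.2,"z":0.0,"yaw":0.0,"gripper":0.0},{"x":0.0,"y":0.0,"z":0.0,"yaw":0.0,"gripper":0.0},{"x":0.0,"y":0.0,"z":0.0,"yaw":0.0,"gripper":0.0}]'; python3 -m jog '[{"x":0.0,"y":0.15,"z":0.0,"yaw":0.0,"gripper":0.0},{"x":0.0,"y":0.0,"z":0.0,"yaw":0.0,"gripper":0.0},{"x":0.0,"y":0.0,"z":0.0,"yaw":0.0,"gripper":0.0},{"x":0.0,"y":0.0,"z":0.0,"yaw":0.0,"gripper":0.0},{"x":0.0,"y":0.0,"z":0.0,"yaw":0.0,"gripper":0.0}]'
```

```text
time_s: 10.67
tcp_pos: [0.5576, -0.3174, 0.0599]
tcp_rot: [-0.893, 1.604, -1.606]
force: [-0.7, 0.1, 5.5]
finger_gap: 0.0006
time_s: 11.08
tcp_pos: [0.5576, -0.3174, 0.0593]
tcp_rot: [-0.893, 1.604, -1.606]
force: [-1.9, 1.3, 9.4]
finger_gap: 0.0004
```

The bar is at its bottom (59.3 mm, 9.4 N, which is above the 6 N spring). One more small push, a hold, then a last look.

```bash
python3 -m jog '[{"x":0.0,"y":0.05,"z":0.0,"yaw":0.0,"gripper":0.0},{"x":0.0,"y":0.0,"z":0.0,"yaw":0.0,"gripper":0.0},{"x":0.0,"y":0.0,"z":0.0,"yaw":0.0,"gripper":0.0},{"x":0.0,"y":0.0,"z":0.0,"yaw":0.0,"gripper":0.0},{"x":0.0,"y":0.0,"z":0.0,"yaw":0.0,"gripper":0.0},{"x":0.0,"y":0.0,"z":0.0,"yaw":0.0,"gripper":0.0}]';  python3 - <<'E'
from h import *
from workcell import env
go([.557,-.3157,.059])
c=env.get_image('scene')['img'][:,:,::-1]
cv2.imwrite('pics/k.png',cv2.resize(c[140:340,190:450],(780,600),interpolation=2))
E
```

```text
time_s: 11.58
tcp_pos: [0.5576, -0.3175, 0.0592]
tcp_rot: [-0.893, 1.604, -1.606]
force: [-2.3, 1.0, 12.4]
finger_gap: 0.0005
t 11.58 tcp [ 0.5576 -0.3175  0.0592] F [-2.35  1.01 12.43] gap 0.0005
x axis ang -2.126 z axis ang -0.555 y [ 0.001 -0.001 -1.   ]
shift cm x,y,z [-0.12  0.02 -0.15]
```

View pics/k.png

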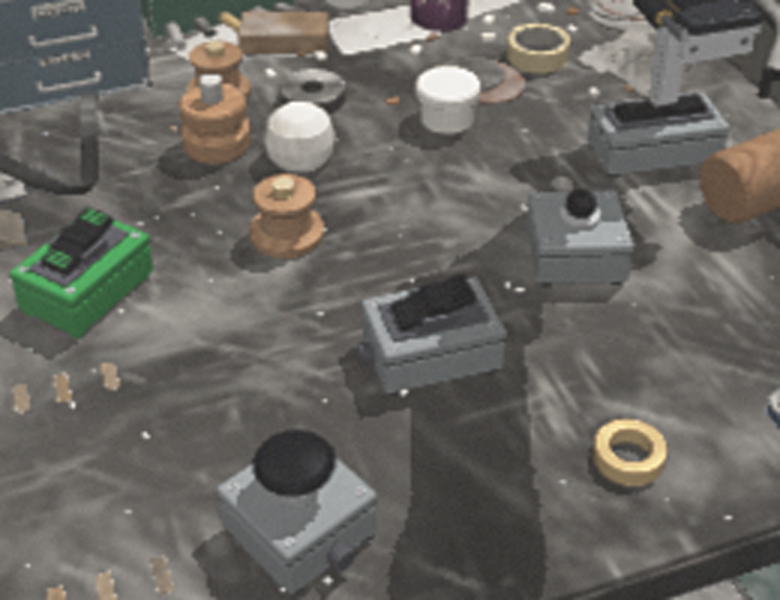

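The final crop shows the rocker over (435,305), the knob in (583,205) and the bar held down (660,110). The stop is up (295,460) and nothing else has shifted. Handing in.

```bash
python3 -c "
from workcell import env
print(env.close_job()); print(env.sense()['force'])"
```

```text
the job is handed in; nothing more can be done
None
the job is handed in; nothing more can be done
```

With closed fingertips I tipped the grey rocker over, pushed the knob in, pressed the long bar down, and handed the job in at about 11.6 s while still holding the bar. The hand-in gave no verdict.

| Step | Tip height at the end | Force | Picture check |
|---|---|---|---|
| Rocker | 58 mm, on its stop | 24 N | matches the fully-over outline |
| Knob | 68.1 mm (68 mm is fully in) | 17 N | visibly lower than at the start |
| Bar | 59.2 mm (59 mm is fully down) | 12 N, still held | shown held down |

- **Other things in the scene:** by eye in the last picture, the stop button is up, and the boxes, loose parts and green look-alike have not visibly moved.
- **Failed checks:** the first jog call was refused as invalid input because its rows lacked some fields or used whole numbers. No check disagreed. The force reading stayed near zero while the knob went in, so I relied on the stop height and the picture there.

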